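# Latch the emptied catch drawer of a plastics granulator

## Task

The granulator's emptied catch drawer has been left part-way out: slide it in until it meets its rubber seal, hook the draw latch's loop on the keeper on top of the drawer front and draw it snug under the keeper's lip, then swing the red lever over and snap it right down, so that the latch pulls the drawer tight on its seal. The adjustable keeper's exact place is uncertain, so feel for it and keep the pin's force on it light while hooking (under 25 N), and neither ram the drawer nor hammer the lever (under 30 N). Leave the jar, the spanner and the other things lying about where they are, and let go of everything at the end.

Things in the scene. Friction and masses are not known exactly. Their poses are not given: they have to be found in the camera images.
- mill: Cream granulator, fixed. Origin at table height straight below the lever's pivot; z up; -y is OUTWARDS, the way the drawer opens; x runs across, along all the latch's hinges. Its deck, 100 mm above the table, runs from y -60 (front edge) to +190 mm, x -130 to +130; beyond that the cutting chamber stands 150 mm taller (bearing cap 26 mm out of its face). The latch is on the deck.
- latch_pivot (a point): The lever's pivot: 130 mm straight above the mill's origin (mill axes). The loop hangs on the lever 22 mm from this pivot, so its hinge moves some 27 mm outwards as the lever is opened; the loop is 110 mm from its hinge to its pin. Both hinges are stiff: each part stays where it is left, and an unhooked or slack loop rides up with the lever as the lever is turned.
- drawer (a joint): How far the steel drawer is out, m; 0 is the hard stop. About 5 N of friction. At 0.017 its front meets the soft rubber seal, which then resists with about 5 N per mm and pushes it back to about 0.016 unless latched. Starts at 0.070 to 0.095; latched it ends at 0.003 to 0.013, depending on where the keeper is set. The loop cannot reach the keeper with the drawer more than 0.04 out.
- front_panel: The drawer's steel front, moving with it (mill axes; origin at mill y = -d, table height, for a drawer out by d). Flat outer face at y -104 mm, x -112 to +112, z 6 to 100 mm; a bar handle stands 35 mm out of it, 38 mm above the table, x -50 to +50. The keeper stands in the middle of its top, at x -11 to +11.
- keeper_mark (a point): Centre of the seated pin with the keeper at the OUTER end of its slots, 130 mm above the table, moving with the drawer (mill axes). The keeper is adjustable: it really sits 0 to 10 mm further in (+y) and up to 2 mm higher or lower; both differ each time and are not measured. The pin goes down its mouth to the floor, then is drawn inwards along the floor under the lip.
- keeper_mouth (a point): Middle of the keeper's mouth at that same setting: 3.75 mm outwards of keeper_mark, 10 mm higher; it really is 0 to 10 mm further in. Keeper: a channel open at the top. Mouth 12.5 mm wide for the 10 mm pin, between the inner wall's lip (rounded, overhang 2.5 mm, 4 mm thick, top at this height) and the outer wall (6 mm lower). Pin centre above keeper_mark: on lip 15, on outer wall 9, on floor -1.5 mm; 2.5 mm of play under the lip.
- pin: The loop's dark cross pin, 10 mm in diameter, 58 mm long, round ends; origin at its middle, x along it. Can be gripped end to end (58 mm), and turns with little friction between the fingers. Two flat links, 10 mm high, carry it: 30 mm apart inside, 40 mm outside, so 9 mm of pin is free at each end. Keeper and lever fit between the links.
- lever (a joint): Angle of the lever, rad: 0 snapped shut and flat, 2.05 fully open. The handle points (3.19 - value) above the outward direction (-y), upright at about 1.6. Starts at 1.45 to 1.85. Shutting it with the loop hooked takes up to about 12 N at the handle; the dead point is at about 0.23, past which the pull helps it down to its stop at 0. Hinge friction about 0.1 N m (loop 0.08).
- loop (a joint): Angle of the loop relative to the lever, rad. The loop points (value - lever value + 0.045) above the outward direction (-y). Starts at 2.55 to 2.75: the loop stands up, clear of the keeper.
- lever_grip: The lever's red handle: a bar 26 mm wide, 5 mm thick, from 25 to 95 mm from the pivot, with a 12 mm round roll across its end. Origin on the pivot. Shut, it lies flat towards mill +y, its top about 30 mm above the deck.
- lever_tip (a point): Middle of the round roll at the handle's end, 95 mm from the pivot.
- flake_jar: Bystander: clear jar with white cap, 52 mm wide, 75 mm tall, standing on the deck beside the latch. Origin under its centre.
- spanner: Bystander: steel spanner, 170 mm long, 38 mm wide, lying on the deck on the latch's other side. Origin at its middle.
- screwdriver: Bystander: red screwdriver, 200 mm, on the table.
- knife: Bystander: spare granulator knife, steel bar 180 x 50 x 10 mm with three holes, on the table.
- oil_bottle: Bystander: yellow oil bottle, 60 mm wide, 160 mm tall.
- grease_tin: Bystander: blue tin, 90 mm wide, 70 mm tall.

How it is judged:
By the outcome, as a careful person would: the job done as asked, in the order asked, and still so for the second after the job is handed in, with the robot touching nothing.
It also fails if it takes over 72 s, if anything falls off the work surface, if the arm or the gripper's body presses on something with over 40 N, if the wrist force passes 120 N, or if a joint passes its speed limit or range.

## Robot

A 7-joint arm with a two-finger parallel gripper is mounted at the origin on the work surface. World frame = base frame: x ahead of the robot, y to its left, z up, the work surface at z = 0. Lengths are in mm, angles in rad, forces in N, time in s.
With the tool pointing down it reaches from about 425 to 1025 mm from the base axis. Payload 3.6 kg.
Tool frame: the origin (TCP) lies at the very end of the fingers, on their centre line; the grasp point (between the pads) lies 19 mm behind it; z points along the fingers, y is the line along which they close (so a half turn about z gives the same grasp; the last joint's range is limited). The gripper opens to 85 mm and grips with 20 to 120 N. Pads are 22 mm wide; open, the fingers measure 114 mm over their backs; the gripper's body (76 mm by 85 mm) begins 54 mm behind the grasp point. The pads swing forward as they close: fully open they stand 13 mm farther back than shut.
Start: joints at [1.093, 0.591, 0.048, 1.609, -0.033, 0.943, -0.034], TCP at [271.476, -672.258, 231.302] pointing down, gripper open.
Joint ranges: [-2.69, 2.69], [-0.47, 2.24], [-1.27, 1.36], [0.19, 2.51], [-1.53, 4.68], [0.08, 2.07], [-3.09, 3.09]. Speed limits (rad/s): [2.57, 2.57, 3.14, 3.14, 3.14, 3.14, 3.14].

## Interface

Orientations are given as a unit quaternion [x, y, z, w].
In Python, from rig import robot gives the robot as it stands.
- The arm moves only by the tool step_arm, never from a script. Its argument "increments" is a list that holds one entry, the list of rows, each a list of 5 numbers: the shift along the tool's x, y, z in m, then the turn about the tool's z in degrees, then the finger opening in m, from 0 to 0.0854. In form: [[[dx, dy, dz, turn, claw], ...]]. A call has 1 to 20 rows; each row is the pose to reach, as a shift and turn from the pose commanded when the call began, along the tool's axes at that moment; what a row does not reach only later rows make up. A row lasts 1/12 s, in which the tool goes at most 41.7 mm and 7.16 degrees, less where a joint would pass 70% of its speed; a pose out of reach is approached as far as the arm can. A call with a gripper value outside its range is refused whole. The fingers move at their own pace and stop on an object; "grip_force" is the grip in N (left out, the last holds). Time passes only in rows, so rows that repeat a pose let the fingers close. It gives the time, the measured TCP pose, the force, the opening and the grip force at its end, in the units of the state.
- robot.sense(): the state, without advancing time (a new reading comes with each control period).
- robot.capture(name): name is "scene" or "top"; returns a dict with "pixels" (384x512x3 uint8, red, green, blue), "range_z" (384x512 float32, mm along the optical axis (not along the pixel's ray), 0 where there is no reading), "camera_matrix" (3x3 intrinsics, pixels), "R" (3x3) and "t" (3): a world point X has camera coordinates R X + t. Camera axes: x right, y down, z forward; pixel columns grow to the right and rows downward; lengths in mm; the calibration is good to about 2 mm. A picture is of the moment at which its call begins.
- robot.job_done(): hands the job in; it is judged then, once.
The state is a dict: "t": time; "joint_pos": joint angles; "dq": joint speeds; "effort": joint torques, N m; "tcp_pos": TCP position; "eef_rot": TCP orientation; "wrist_force": force on the tool from outside, world axes, zero at the start; "torque": the same for the moment, N m; "finger_gap": opening from 0.0 (shut) to 1.0 (fully open); "grip_force": force on a finger pad.
Only numpy, scipy, OpenCV 4.12 (cv2) and the standard library are available. Lean on these libraries where they do the work, as an engineer would, in place of code of your own. Each camera call takes 0.05 s, during which the arm holds its last target. There are 200 camera calls.

## Working session

There is one attempt and no reset: what is moved stays moved. The work goes in short steps, Python scripts to look and compute and a tool call to move; the robot and the scene stay as the last step left them, time stands still between calls to the robot, and variables do not carry over. Pictures are saved under pics/ and viewed, at most 10 in all, crops included, and the job is handed in when it is done.

Besides the shell and the picture viewer there is one more tool, called after "Call:" as name([rows], argument=value, ...), one row to a line, values as JSON. step_arm: Moves the arm, as the interface text tells. Its arguments: {"type":"object","properties":{"increments":{"type":"array"},"grip_force":{"type":"number"}},"required":["increments"]}

```bash
ls; mkdir -p pics; python3 - <<'E'
from rig import robot
import cv2,numpy as np
for n in ("scene","top"):
    c=robot.capture(n); np.savez(f"pics/{n}0.npz",**c)
    cv2.imwrite(f"pics/{n}0.png",c["pixels"][:,:,::-1])
    print(n,c["camera_matrix"].tolist(),c["R"].round(3).tolist(),c["t"])
print(robot.sense())
E
```

```text
pics
scene [[359.2968746979698, 0.0, 250.52276636354878], [0.0, 359.2968746979698, 192.78496057990904], [0.0, 0.0, 1.0]] [[-0.015, 1.0, -0.011], [0.753, 0.004, -0.658], [-0.658, -0.018, -0.753]] [ 186.07408999 -380.82562033 1304.95023515]
top [[346.4188263562271, 0.0, 253.96855055360487], [0.0, 346.4188263562271, 192.10999913976582], [0.0, 0.0, 1.0]] [[-0.025, -0.999, -0.026], [-0.994, 0.028, -0.104], [0.104, 0.023, -0.994]] [-134.10918778  586.77970905  904.99347002]
{'t': 0.1, 'joint_pos': array([ 1.09349856,  0.59203161,  0.0483133 ,  1.609726  , -0.03329818,
        0.94270427, -0.03367517]), 'dq': array([-0.00030489, -0.00264825, -0.00094318, -0.00282093, -0.00157392,
       -0.00053765,  0.00071367]), 'effort': array([ 5.06504482e-03, -5.49991715e+01,  1.55303422e+00, -1.98823500e+01,
        9.65980900e-03,  3.80970552e-03,  1.50716482e-05]), 'tcp_pos': array([ 271.18819456, -671.54561073,  230.2404615 ]), 'eef_rot': array([ 9.81633987e-01,  1.90771196e-01, -2.56594397e-04, -9.99750771e-04]), 'wrist_force': array([ 0.12627213, -0.30177022,  0.20529653]), 'torque': array([ 0.02332708, -0.02096313, -0.01430678]), 'grip_force': 0.0, 'finger_gap': 1.0000058239729959}
```

View pics/scene0.png

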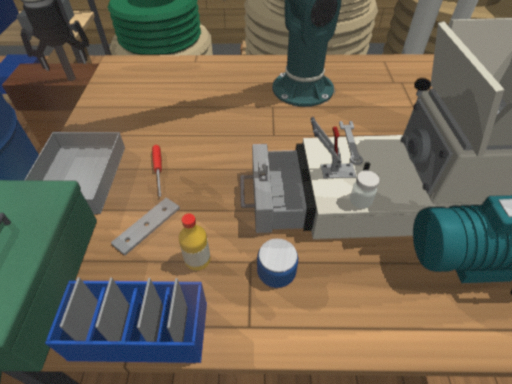

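View pics/top0.png

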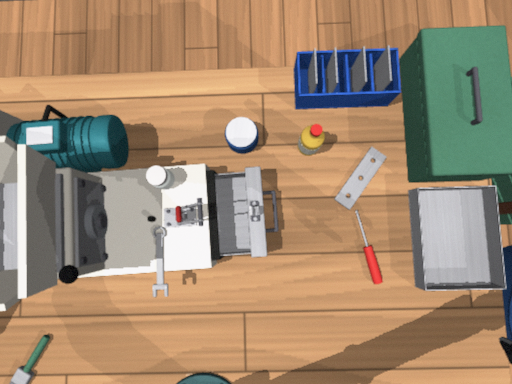

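The scene view shows the mill on the right with the drawer opening left (world -y). The front panel is near scene px (262,188), the latch at (338,150), the jar at (366,188) and the handle at (242,188). In the top view the latch is at (185,214), the panel at (256,212), the spanner at (160,260) and the jar at (160,177).

```bash
cat > h.py <<'E'
import numpy as np,cv2
from rig import robot
def cap(n,f=None):
    c=robot.capture(n) if f is None else dict(np.load(f))
    K,R,t,d=c["camera_matrix"],c["R"],c["t"],c["range_z"]
    v,u=np.mgrid[:d.shape[0],:d.shape[1]]
    P=np.stack([(u-K[0,2])/K[0,0]*d,(v-K[1,2])/K[1,1]*d,d],-1)
    W=(P-t)@R
    W[d==0]=np.nan
    c["W"]=W; return c
def px(c,X):
    p=c["camera_matrix"]@(c["R"]@np.asarray(X,float)+c["t"]); return p[:2]/p[2]
E
python3 - <<'E'
from h import *
c=cap("top","pics/top0.npz");s=cap("scene","pics/scene0.npz")
for nm,q in(("top",c),("scene",s)):
    W=q["W"].reshape(-1,3)
    deck=W[(abs(W[:,2]-100)<6)]
    print(nm,len(deck),[np.nanpercentile(deck[:,i],[1,50,99]).round() for i in range(3)])
for p in [(185,214),(179,213),(203,214),(256,211),(255,209),(275,211),(160,177),(160,260),(200,175),(200,260),(230,210),(150,218)]: print("top",p,c["W"][p[1],p[0]].round(1))
for p in [(338,150),(315,124),(357,162),(262,188),(262,150),(265,225),(242,190),(366,180),(320,225)]: print("scene",p,s["W"][p[1],p[0]].round(1))
a=cv2.resize(c["pixels"][150:290,140:290,::-1],None,fx=5,fy=4.2,interpolation=3)
a=cv2.resize(c["pixels"][155:275,140:290,::-1],None,fx=5,fy=5,interpolation=cv2.INTER_CUBIC)[:, :]
cv2.imwrite("pics/topc.png",a[:600,:750])
b=cv2.resize(s["pixels"][100:240,230:410,::-1],None,fx=4.2,fy=4.2,interpolation=cv2.INTER_CUBIC)
cv2.imwrite("pics/scenec.png",b)
E
```

```text
top 13447 [array([383., 527., 935.]), array([-570.,   52.,  243.]), array([ 95., 100., 105.])]
scene 11848 [array([ 67., 588., 941.]), array([-569.,   18.,  303.]), array([ 94., 100., 106.])]
top (185, 214) [524.6  16.6 122.1]
top (179, 213) [522.2   5.9 226.6]
top (203, 214) [524.6 -23.   98.4]
top (256, 211) [ 527.4 -155.4  121.6]
top (255, 209) [ 532.2 -153.1  122.9]
top (275, 211) [ 530.  -204.    43.2]
top (160, 177) [608.3  61.5 177.1]
top (160, 260) [414.9  81.9 106.4]
top (200, 175) [622.7 -16.5  98.7]
top (200, 260) [412.3 -15.  101. ]
top (230, 210) [537.6 -82.2  10.1]
top (150, 218) [517.1 101.8 122.7]
scene (338, 150) [512.4  29.3 160.5]
scene (315, 124) [524.  -36.4 245.8]
scene (357, 162) [497.7  87.7 107.5]
scene (262, 188) [ 579.2 -149.2  100. ]
scene (262, 150) [ 443.1 -148.4   97.6]
scene (265, 225) [ 639.8 -141.6   35. ]
scene (242, 190) [ 534.5 -199.7   42.2]
scene (366, 180) [623.1  69.8 175.4]
scene (320, 225) [651.9 -14.1  52.8]
```

View pics/topc.png

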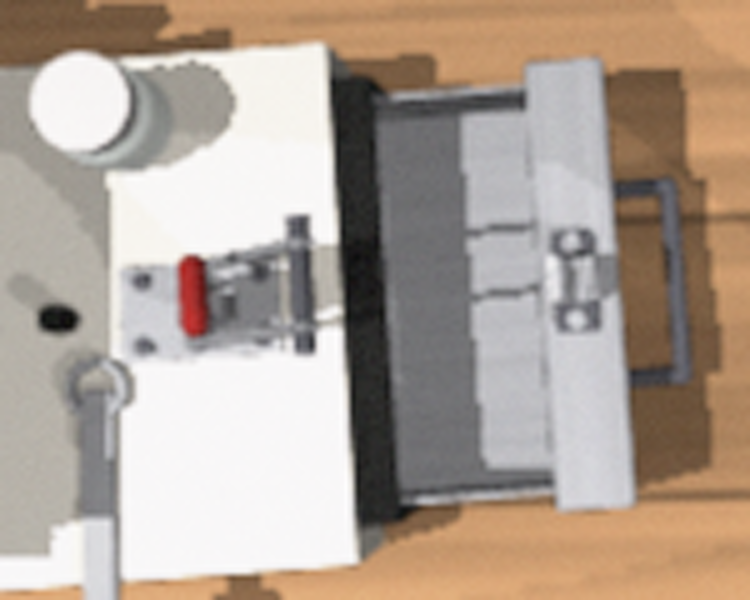

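View pics/scenec.png

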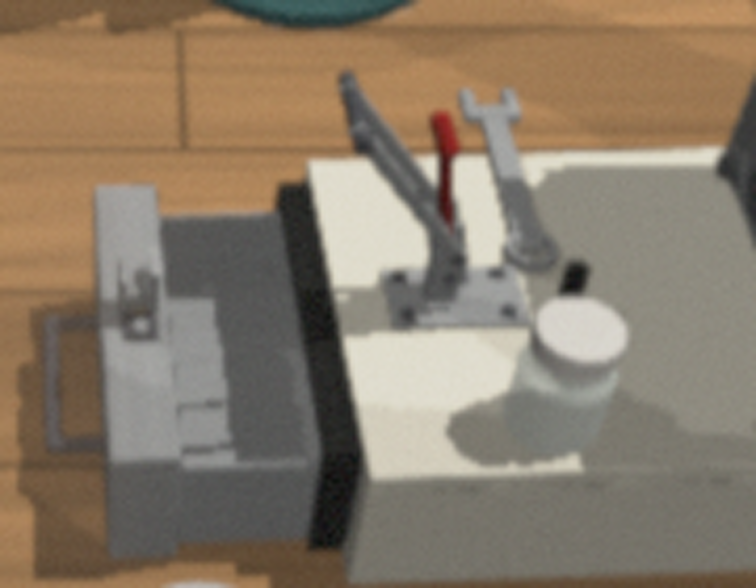

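The crops show the deck front edge running from crop (327,45) to (360,565) and the panel's outer top edge from (603,60) to (633,507). The pin spans (298,218)-(305,350) and the red roll is at (193,296). The mill axes are nearly the world axes, with a slight yaw.

```bash
cat >> h.py <<'E'
def ray(c,p,z):
    d=c["R"].T@np.linalg.inv(c["camera_matrix"])@[p[0],p[1],1]; o=-c["R"].T@c["t"]
    return o+d*(z-o[2])/d[2]
E
python3 - <<'E'
from h import *
c=cap("top","pics/top0.npz");s=cap("scene","pics/scene0.npz")
tp=lambda x,y:(140+x/5-.4,155+y/5-.4); sp=lambda x,y:(230+x/4.2-.4,100+y/4.2-.4)
def line(n,a,b): 
    d=a-b; print(n,a.round(1),b.round(1),"yaw",np.degrees(np.arctan2(d[1],d[0])).round(2),"len",np.hypot(*d[:2]).round(1))
line("deck top",ray(c,tp(327,45),100),ray(c,tp(360,565),100))
line("panel outer top",ray(c,tp(603,60),100),ray(c,tp(633,507),100))
line("deck scene",ray(s,sp(370,478),100),ray(s,sp(308,160),100))
line("panel outer scene",ray(s,sp(108,460),100),ray(s,sp(95,186),100))
# depth-based
for nm,q in(("top",c),("scene",s)):
    W=q["W"].reshape(-1,3); W=W[(W[:,0]>380)&(W[:,0]<670)&(W[:,1]<200)&(W[:,1]>-260)]
    for lab,lo,hi in(("panel",-200,-100),("deck",-60,60)):
        m=W[(abs(W[:,2]-100)<5)&(W[:,1]>lo)&(W[:,1]<hi)]
        if lab=="panel":
            r=cv2.minAreaRect(m[:,:2].astype(np.float32)); print(nm,lab,r)
        else:
            e=[(x,np.percentile(m[abs(m[:,0]-x)<4,1],2)) for x in range(430,640,8) if (abs(m[:,0]-x)<4).sum()>5]; e=np.array(e)
            f=np.polyfit(e[:,0],e[:,1],1); print(nm,"deck edge slope",np.degrees(np.arctan(f[0])),"y at 525",np.polyval(f,525), "x range",np.percentile(m[:,0],[.5,99.5]))
    m=W[(W[:,2]>150)&(W[:,1]<45)&(W[:,1]>-80)&(abs(W[:,0]-525)<45)]
    o=np.argsort(-m[:,2])[:25]; print(nm,"high pts",m[o][::2].round(0).tolist())
    red=None
for nm,q in(("top",c),("scene",s)):
    P=q["pixels"].astype(int); W=q["W"]
    k=(P[...,0]>110)&(P[...,1]<60)&(P[...,2]<60)&(W[...,2]>120)&(W[...,1]>-50)&(W[...,1]<60)&(abs(W[...,0]-525)<60)
    w=W[k]; print(nm,"red",len(w),w.mean(0).round(1),w[w[:,2]>w[:,2].max()-12].mean(0).round(1),w[:,2].max(),np.argwhere(k).mean(0)[::-1])
for p in[(298,222),(301,285),(305,347)]:
    u=tp(*p); print("pin",u,ray(c,u,245).round(1), c["W"][round(u[1])][round(u[0])].round(1))
E
```

```text
deck top [651.2 -29.6 100. ] [393.2 -43.1 100. ] yaw 3.0 len 258.3
panel outer top [ 639.4 -168.4  100. ] [ 418.1 -177.1  100. ] yaw 2.25 len 221.5
deck scene [654.6 -25.9 100. ] [396.2 -37.7 100. ] yaw 2.62 len 258.7
panel outer scene [ 643.3 -164.7  100. ] [ 421.7 -174.3  100. ] yaw 2.47 len 221.8
top panel ((527.9860229492188, -152.220703125), (223.412841796875, 40.015071868896484), 2.879073143005371)
top deck edge slope 3.9302858621019365 y at 525 -52.2349524347659 x range [391.5395035  648.32699115]
top high pts [[502.0, -40.0, 248.0], [537.0, -39.0, 248.0], [539.0, -41.0, 247.0], [504.0, -42.0, 247.0], [545.0, -38.0, 247.0], [506.0, -40.0, 246.0], [498.0, -40.0, 246.0], [516.0, -42.0, 246.0], [500.0, -40.0, 246.0], [518.0, -42.0, 246.0], [528.0, -40.0, 246.0], [524.0, -40.0, 246.0], [551.0, -43.0, 246.0]]
scene panel ((531.1567993164062, -150.1597442626953), (223.16537475585938, 39.95317077636719), 2.7482080459594727)
scene deck edge slope 3.15979476659851 y at 525 -50.74664743069878 x range [396.85498053 652.65341768]
scene high pts [[543.0, -39.0, 247.0], [542.0, -36.0, 247.0], [500.0, -38.0, 246.0], [524.0, -36.0, 246.0], [506.0, -41.0, 246.0], [547.0, -37.0, 245.0], [550.0, -39.0, 245.0], [513.0, -37.0, 245.0], [519.0, -36.0, 245.0], [512.0, -39.0, 245.0], [549.0, -37.0, 245.0], [519.0, -38.0, 245.0], [539.0, -40.0, 244.0]]
top red 53 [519.9   7.3 228.5] [519.9   7.3 228.5] 231.23903469991743 [178.13207547 214.09433962]
scene red 26 [527.3  10.8 228.3] [527.3  10.8 228.3] 231.24738783196835 [335.84615385 131.42307692]
pin (199.2, 199.0) [549.2 -40.7 245. ] [549.4 -39.9 243.2]
pin (199.79999999999998, 211.6) [523.1 -41.7 245. ] [522.3 -41.9 243.7]
pin (200.6, 224.0) [497.5 -43.1 245. ] [497.5 -43.7 243.3]
```

Two independent checks agree:
- **Mill pose:** origin near world (521, 26), yaw 2.7°, drawer out about 93 mm.
- **Latch:** pin at mill (0, -66, 241). The measured hinge-to-pin length of 110.8 mm matches the given 110, and the lever is at about 1.8.

Next I approach in front of the drawer.

Call:
step_arm([
  [[0.1,-0.08,0,-17,0],[0.2,-0.16,0,-35,0],[0.414,-0.33,0,-70.7,0],[0.414,-0.33,0,-70.7,0],[0.414,-0.33,0,-70.7,0],[0.414,-0.33,0,-70.7,0],[0.414,-0.33,0,-70.7,0],[0.414,-0.33,0,-70.7,0],[0.414,-0.33,0,-70.7,0],[0.414,-0.33,0,-70.7,0],[0.414,-0.33,0,-70.7,0],[0.414,-0.33,0,-70.7,0],[0.414,-0.33,0,-70.7,0],[0.414,-0.33,0,-70.7,0],[0.414,-0.33,0,-70.7,0],[0.414,-0.33,0,-70.7,0]],
], grip_force=25)

```text
t: 1.43
tcp_pos: [531.1, -211.9, 230.9]
eef_rot: [0.69, 0.723, -0.001, -0.0]
wrist_force: [-1.0, -0.1, -0.1]
finger_gap: 0.001
grip_force: 0.0
```

Call:
step_arm([
  [[0,0,0.04,0,0],[0,0,0.08,0,0],[0,0,0.12,0,0],[0.005,0,0.15,0,0],[0.013,0,0.15,0,0],[0.018,0,0.15,0,0],[0.02,0,0.15,0,0],[0.022,0,0.15,0,0],[0.024,0,0.15,0,0],[0.026,0,0.15,0,0],[0.028,0,0.15,0,0],[0.03,0,0.15,0,0],[0.032,0,0.15,0,0]],
])

```text
t: 2.52
tcp_pos: [531.1, -181.9, 82.4]
eef_rot: [0.691, 0.723, -0.001, 0.002]
wrist_force: [-0.5, -5.2, 4.6]
finger_gap: 0.0
grip_force: 2.7
```

Call:
step_arm([
  [[0.002,0,0,0,0],[0.005,0,0,0,0],[0.009,0,0,0,0],[0.013,0,0,0,0],[0.017,0,0,0,0],[0.021,0,0,0,0],[0.025,0,0,0,0],[0.029,0,0,0,0],[0.033,0,0,0,0],[0.037,0,0,0,0],[0.041,0,0,0,0],[0.045,0,0,0,0],[0.049,0,0,0,0],[0.053,0,0,0,0],[0.056,0,0,0,0],[0.059,0,0,0,0],[0.062,0,0,0,0],[0.064,0,0,0,0],[0.066,0,0,0,0],[0.068,0,0,0,0]],
])

```text
t: 4.18
tcp_pos: [527.7, -113.6, 82.0]
eef_rot: [0.691, 0.723, -0.001, 0.001]
wrist_force: [0.1, -5.1, 3.8]
finger_gap: -0.004
grip_force: 2.7
```

Call:
step_arm([
  [[0.002,0,0,0,0],[0.004,0,0,0,0],[0.006,0,0,0,0],[0.007,0,0,0,0]],
])

```text
t: 4.52
tcp_pos: [527.4, -106.2, 82.0]
eef_rot: [0.691, 0.723, -0.0, 0.001]
wrist_force: [0.3, -6.4, 4.2]
finger_gap: -0.002
grip_force: 2.6
```

Call:
step_arm([
  [[0.001,0,0,0,0],[0.002,0,0,0,0],[0.002,0,0,0,0]],
])

```text
t: 4.77
tcp_pos: [527.3, -105.2, 81.9]
eef_rot: [0.691, 0.723, -0.001, 0.002]
wrist_force: [0.8, -6.6, 4.8]
finger_gap: -0.002
grip_force: 3.5
```

Call:
step_arm([
  [[0.001,0,0,0,0],[0.002,0,0,0,0],[0.002,0,0,0,0]],
])

```text
t: 5.02
tcp_pos: [527.2, -104.7, 82.0]
eef_rot: [0.691, 0.722, -0.001, 0.002]
wrist_force: [0.5, -9.5, 3.8]
finger_gap: 0.007
grip_force: 4.8
```

Call:
step_arm([
  [[-0.015,0,0,0,0],[-0.03,0,0,0,0.04],[-0.03,0,-0.04,0,0.085],[-0.03,0,-0.08,0,0.085],[-0.03,0,-0.12,0,0.085],[-0.03,0,-0.16,0,0.085],[-0.02,0,-0.2,0,0.085],[0,0,-0.219,0,0.085],[0.03,0,-0.219,0,0.085],[0.06,0,-0.219,0,0.085],[0.06,0,-0.219,0,0.085],[0.06,0,-0.219,0,0.085],[0.06,0,-0.219,0,0.085]],
])

```text
t: 6.1
tcp_pos: [523.2, -40.1, 299.8]
eef_rot: [0.69, 0.724, -0.0, -0.0]
wrist_force: [-0.6, -0.5, -0.5]
finger_gap: 0.995
grip_force: 0.0
```

```bash
cat >> h.py <<'E'
O=np.array([521.,25.9]); th=np.radians(2.7); ex=np.array([np.cos(th),np.sin(th)]); ey=np.array([-ex[1],ex[0]])
def mill(p): p=np.asarray(p); q=p[...,:2]-O; return np.stack([q@ex,q@ey,p[...,2]],-1)
E
python3 - <<'E'
from h import *
print(mill(robot.sense()["tcp_pos"]).round(1))
for n in("top","scene"):
    c=cap(n); M=mill(c["W"].reshape(-1,3))
    m=M[(abs(M[:,2]-100)<5)&(M[:,1]>-140)&(M[:,1]<-75)&(abs(M[:,0])<115)]
    print(n,"panel outer y",np.percentile(m[:,1],[1,3,50,97]).round(1))
    k=M[(M[:,2]>112)&(M[:,2]<150)&(M[:,1]>-150)&(M[:,1]<-70)&(abs(M[:,0])<14)]
    print("keeper",len(k),k[np.argsort(k[:,1])].round(0).tolist())
    c2=c["pixels"]; cv2.imwrite(f"pics/{n}1.png",c2[:,:,::-1])
E
```

```text
[ -0.9 -66.  299.8]
top panel outer y [-119.9 -119.2  -98.6  -76.2]
keeper 100 [[1.0, -109.0, 121.0], [3.0, -109.0, 119.0], [-11.0, -109.0, 127.0], [-9.0, -109.0, 125.0], [6.0, -109.0, 116.0], [-2.0, -109.0, 120.0], [-7.0, -109.0, 123.0], [8.0, -109.0, 114.0], [7.0, -108.0, 134.0], [-4.0, -108.0, 118.0], [3.0, -108.0, 134.0], [5.0, -108.0, 132.0], [0.0, -108.0, 134.0], [-2.0, -108.0, 133.0], [-7.0, -107.0, 134.0], [-9.0, -107.0, 134.0], [-4.0, -107.0, 130.0], [-12.0, -107.0, 134.0], [8.0, -106.0, 132.0], [3.0, -105.0, 124.0], [6.0, -104.0, 121.0], [-1.0, -104.0, 124.0], [1.0, -104.0, 122.0], [-6.0, -104.0, 123.0], [-4.0, -104.0, 119.0], [-11.0, -103.0, 123.0], [-9.0, -103.0, 121.0], [6.0, -102.0, 124.0], [9.0, -102.0, 122.0], [1.0, -102.0, 123.0], [4.0, -102.0, 121.0], [-1.0, -102.0, 122.0], [-6.0, -102.0, 124.0], [-4.0, -101.0, 122.0], [-8.0, -101.0, 123.0], [-11.0, -101.0, 122.0], [9.0, -100.0, 123.0], [6.0, -100.0, 122.0], [4.0, -99.0, 122.0], [-1.0, -99.0, 124.0], [1.0, -99.0, 122.0], [-3.0, -99.0, 124.0], [-6.0, -99.0, 122.0], [-11.0, -99.0, 124.0], [-8.0, -99.0, 122.0], [6.0, -
[... 3037 characters left out ...]
41.0], [-9.0, -89.0, 121.0], [8.0, -89.0, 122.0], [9.0, -89.0, 119.0], [6.0, -89.0, 123.0], [10.0, -89.0, 117.0], [3.0, -89.0, 126.0], [-8.0, -89.0, 139.0], [4.0, -89.0, 124.0], [11.0, -89.0, 113.0], [9.0, -88.0, 139.0], [10.0, -88.0, 137.0], [12.0, -88.0, 135.0], [11.0, -88.0, 131.0], [11.0, -88.0, 128.0], [4.0, -88.0, 137.0], [2.0, -88.0, 139.0], [11.0, -87.0, 124.0], [-1.0, -87.0, 139.0], [11.0, -87.0, 120.0], [-4.0, -87.0, 139.0], [10.0, -87.0, 117.0], [11.0, -86.0, 141.0], [-8.0, -86.0, 139.0], [11.0, -86.0, 114.0], [12.0, -86.0, 138.0], [11.0, -86.0, 134.0], [6.0, -86.0, 139.0], [12.0, -85.0, 128.0], [10.0, -85.0, 130.0], [12.0, -85.0, 125.0], [2.0, -85.0, 138.0], [-2.0, -85.0, 138.0]]
```

The depth clouds show the keeper directly: lip top z≈140 with its edge at mill y≈-92, outer wall top 134 with its inner face at ≈-104.5, floor ≈122.5. That puts the mouth centre at y≈-98, and the drawer face is at ≈-119.5. Now I grip the pin.

Call:
step_arm([
  [[0,0.001,0.03,0,0.085],[0,0.001,0.06,0,0.085],[0,0.001,0.077,0,0.085],[0,0.001,0.077,0,0.085],[0,0.001,0.077,0,0.05],[0,0.001,0.077,0,0.05],[0,0.001,0.077,0,0.05],[0,0.001,0.077,0,0.05],[0,0.001,0.077,0,0.05],[0,0.001,0.077,0,0.05]],
], grip_force=30)

```text
t: 7.03
tcp_pos: [524.0, -41.9, 224.4]
eef_rot: [0.691, 0.723, -0.001, 0.0]
wrist_force: [-3.7, -2.5, 4.5]
finger_gap: 0.669
grip_force: 31.9
```

```bash
python3 - <<'E'
from h import *
s=robot.sense(); print(mill(s["tcp_pos"]).round(1),s["finger_gap"],s["grip_force"],s["wrist_force"].round(1))
c=cap("scene"); p=px(c,[524,-20,200]); print(p)
a=c["pixels"][60:200,230:400,::-1]; cv2.imwrite("pics/grip.png",cv2.resize(a,None,fx=3.5,fy=3.5,interpolation=cv2.INTER_CUBIC))
E
```

```text
[-2.000e-01 -6.780e+01  2.244e+02] 0.6689659434099889 31.945940852165222 [-3.7 -2.5  4.5]
[319.79361515 140.32788421]
```

View pics/grip.png

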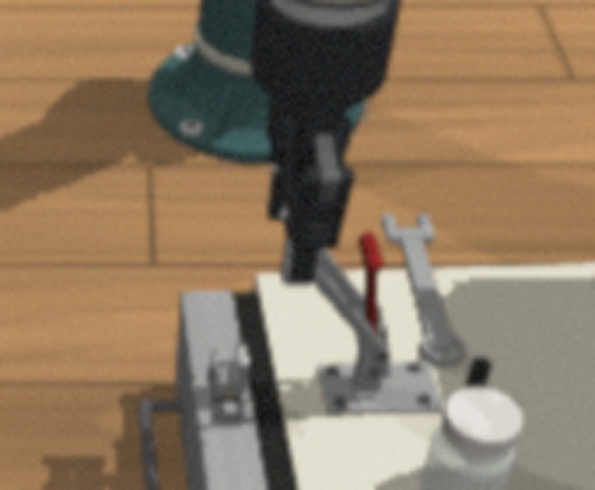

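The fingers hold the pin end to end: opening 57 mm, with the fingers at crop (300,265) on the loop end. Next I swing the loop down along its arc about the hinge.

Call:
step_arm([
  [[-0.0055,0,0.0055,0,0.05],[-0.0115,0,0.0117,0,0.05],[-0.018,0,0.019,0,0.05],[-0.0238,0,0.0264,0,0.05],[-0.029,0,0.0345,0,0.05],[-0.0334,0,0.043,0,0.05],[-0.037,0,0.052,0,0.05],[-0.04,0,0.061,0,0.05],[-0.042,0,0.0705,0,0.05],[-0.0433,0,0.08,0,0.05],[-0.0433,0,0.087,0,0.05],[-0.0433,0,0.087,0,0.05],[-0.0433,0,0.087,0,0.05]],
])

```text
t: 8.17
tcp_pos: [526.0, -84.7, 135.6]
eef_rot: [0.691, 0.723, -0.001, -0.0]
wrist_force: [-4.2, -4.3, 1.1]
finger_gap: 0.665
grip_force: 32.6
```

```bash
cat > st.py <<'E'
from h import *
s=robot.sense(); f=s["wrist_force"]
print(round(float(s["t"]),2),mill(s["tcp_pos"]).round(1),"F mill",(f[:2]@ex).round(1),(f[:2]@ey).round(1),f[2].round(1),s["finger_gap"].round(3))
c=cap("scene"); M=mill(c["W"]); P=c["pixels"].astype(int)
k=(P[...,0]>100)&(P[...,1]<65)&(P[...,2]<65)&(M[...,2]>110)&(M[...,1]>-60)&(M[...,1]<110)&(abs(M[...,0])<40)
if k.sum():
    w=M[k]; r=w.mean(0); print("red",k.sum(),r.round(0),"v~",(3.19-np.arctan2(r[2]-130,-r[1])).round(2))
E
python3 st.py
```

```text
Traceback (most recent call last):
  File "st.py", line 3, in <module>
    print(round(float(s["t"]),2),mill(s["tcp_pos"]).round(1),"F mill",(f[:2]@ex).round(1),(f[:2]@ey).round(1),f[2].round(1),s["finger_gap"].round(3))
                                                                                                                            ^^^^^^^^^^^^^^^^^^^^^
AttributeError: 'float' object has no attribute 'round'
```

```bash
sed -i 's/s\["finger_gap"\].round(3)/round(s["finger_gap"],3)/' st.py; python3 st.py; python3 - <<'E'
from h import *
for n in("scene","top"):
    c=cap(n); M=mill(c["W"]);
    if n=="scene":
        a=c["pixels"][60:200,230:400,::-1]; cv2.imwrite("pics/low.png",cv2.resize(a,None,fx=3.5,fy=3.5,interpolation=cv2.INTER_CUBIC))
E
```

```text
8.17 [  -0.2 -110.7  135.6] F mill -4.4 -4.1 1.1 0.665
red 37 [  6. -15. 228.] v~ 1.77
```

View pics/low.png

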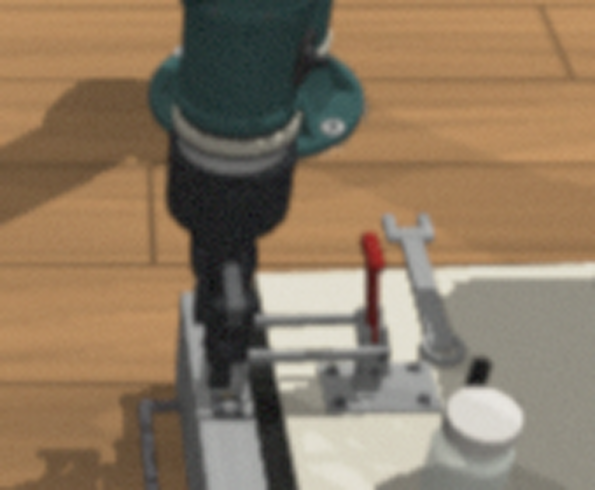

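Call:
step_arm([
  [[0.003,0,0,0,0.05],[0.006,0,0,0,0.05],[0.009,0,0,0,0.05],[0.012,0,0,0,0.05],[0.012,0,0,0,0.05]],
])

```text
t: 8.73
tcp_pos: [525.5, -74.1, 136.2]
eef_rot: [0.691, 0.723, -0.002, 0.0]
wrist_force: [-3.7, -6.1, 1.4]
finger_gap: 0.664
grip_force: 32.7
```

```bash
python3 st.py
```

```text
8.73 [  -0.2 -100.1  136.2] F mill -4.0 -6.0 1.4 0.664
red 36 [  5.  31. 223.] v~ 1.3
```

Call:
step_arm([
  [[0.001,0,0.003,0,0.05],[0.002,0,0.006,0,0.05],[0.002,0,0.009,0,0.05],[0.002,0,0.012,0,0.05],[0.002,0,0.012,0,0.05]],
])

```text
t: 9.2
tcp_pos: [525.4, -72.0, 123.8]
eef_rot: [0.691, 0.723, -0.002, 0.0]
wrist_force: [-3.4, -6.5, 0.9]
finger_gap: 0.665
grip_force: 32.7
```

```bash
python3 st.py
```

```text
9.2 [ -0.3 -98.  123.8] F mill -3.7 -6.4 0.9 0.665
red 39 [  4.  39. 218.] v~ 1.21
```

Call:
step_arm([
  [[-0.0005,0,0.003,0,0.05],[-0.0005,0,0.006,0,0.05],[-0.0005,0,0.008,0,0.05],[-0.0005,0,0.008,0,0.05]],
])

```text
t: 9.58
tcp_pos: [525.4, -71.7, 116.1]
eef_rot: [0.691, 0.723, -0.001, 0.0]
wrist_force: [-3.6, -4.8, 1.0]
finger_gap: 0.665
grip_force: 33.0
```

```bash
python3 st.py
```

```text
9.58 [ -0.2 -97.7 116.1] F mill -3.8 -4.6 1.0 0.665
red 38 [  4.  36. 221.] v~ 1.24
```

Call:
step_arm([
  [[0,0,0.002,0,0.05],[0,0,0.004,0,0.05],[0,0,0.006,0,0.05],[0,0,0.006,0,0.05]],
])

```text
t: 9.97
tcp_pos: [525.4, -70.6, 110.1]
eef_rot: [0.691, 0.723, -0.001, -0.0]
wrist_force: [-4.9, -4.4, 2.3]
finger_gap: 0.667
grip_force: 33.1
```

```bash
python3 st.py
```

```text
9.97 [ -0.2 -96.6 110.1] F mill -5.1 -4.2 2.3 0.667
red 39 [  5.  36. 220.] v~ 1.24
```

Call:
step_arm([
  [[0,0,0.001,0,0.05],[0,0,0.002,0,0.05],[0,0,0.002,0,0.05]],
])

```text
t: 10.27
tcp_pos: [525.4, -70.6, 109.4]
eef_rot: [0.69, 0.723, -0.001, -0.0]
wrist_force: [-6.3, -3.7, 13.5]
finger_gap: 0.666
grip_force: 33.9
```

```bash
python3 st.py
```

```text
10.27 [ -0.2 -96.6 109.4] F mill -6.4 -3.4 13.5 0.666
red 39 [  4.  36. 218.] v~ 1.24
```

The pin reaches the floor at TCP z≈109.5, with 13.5 N. I ease up slightly and draw it inwards.

Call:
step_arm([
  [[0,0,-0.0013,0,0.05],[0.001,0,-0.0013,0,0.05],[0.002,0,-0.0013,0,0.05],[0.003,0,-0.0013,0,0.05],[0.004,0,-0.0013,0,0.05],[0.004,0,-0.0013,0,0.05]],
])

```text
t: 10.82
tcp_pos: [525.4, -70.2, 109.8]
eef_rot: [0.691, 0.722, -0.002, 0.001]
wrist_force: [-5.0, -9.5, 4.4]
finger_gap: 0.667
grip_force: 33.3
```

```bash
python3 st.py
```

```text
10.82 [ -0.2 -96.2 109.8] F mill -5.4 -9.3 4.4 0.667
red 41 [  4.  37. 218.] v~ 1.22
```

Call:
step_arm([
  [[0.001,0,0,0,0.05],[0.002,0,0,0,0.05],[0.003,0,0,0,0.05],[0.003,0,0,0,0.05]],
])

```text
t: 11.2
tcp_pos: [525.3, -69.9, 109.9]
eef_rot: [0.692, 0.722, -0.003, 0.002]
wrist_force: [-3.5, -14.1, 3.7]
finger_gap: 0.667
grip_force: 33.3
```

```bash
python3 st.py
```

```text
11.2 [ -0.2 -95.9 109.9] F mill -4.1 -13.9 3.7 0.667
red 41 [  3.  39. 218.] v~ 1.2
```

Call:
step_arm([
  [[-0.001,0,-0.001,0,0.05],[-0.001,0,-0.002,0,0.05],[-0.001,0,-0.003,0,0.05],[-0.001,0,-0.004,0,0.05],[-0.001,0,-0.004,0,0.05]],
])

```text
t: 11.67
tcp_pos: [525.2, -69.9, 113.2]
eef_rot: [0.692, 0.722, -0.003, 0.001]
wrist_force: [-2.9, -13.5, -1.5]
finger_gap: 0.664
grip_force: 32.9
```

```bash
python3 st.py
```

```text
11.67 [ -0.3 -95.9 113.2] F mill -3.6 -13.3 -1.5 0.664
red 41 [  4.  42. 216.] v~ 1.17
```

Call:
step_arm([
  [[0,0,-0.001,0,0.05],[0,0,-0.0015,0,0.05],[0,0,-0.0015,0,0.05]],
])

```text
t: 11.97
tcp_pos: [525.2, -69.9, 114.4]
eef_rot: [0.692, 0.722, -0.003, 0.001]
wrist_force: [-1.8, -12.8, -3.3]
finger_gap: 0.667
grip_force: 33.3
```

```bash
python3 st.py
```

```text
11.97 [ -0.3 -95.9 114.4] F mill -2.4 -12.7 -3.3 0.667
red 41 [  3.  43. 216.] v~ 1.15
```

```bash
python3 - <<'E'
from h import *
c=cap("scene"); M=mill(c["W"])
a=c["pixels"][110:200,240:380,::-1]; cv2.imwrite("pics/hook.png",cv2.resize(a,None,fx=5.5,fy=5.5,interpolation=cv2.INTER_CUBIC))
for n in("scene","top"):
    if n=="top": M=mill(cap("top")["W"])
    k=M.reshape(-1,3); k=k[(k[:,2]>112)&(k[:,2]<165)&(k[:,1]>-85)&(k[:,1]<-25)&(abs(k[:,0])<28)]
    print(n,len(k)); k=k[np.argsort(k[:,1])]; print(k[::3].round(0).astype(int).tolist())
    m=M.reshape(-1,3); m=m[(abs(m[:,2]-100)<4)&(m[:,1]<-105)&(m[:,1]>-135)&(abs(m[:,0])<112)&(abs(m[:,0])>60)]; print("panel outer",np.percentile(m[:,1],[1,3]).round(1))
E
```

```text
scene 134
[[22, -71, 138], [20, -70, 132], [20, -68, 135], [18, -66, 140], [21, -64, 139], [18, -61, 140], [15, -61, 140], [18, -59, 143], [-14, -59, 138], [-19, -59, 141], [17, -57, 142], [-14, -57, 139], [-21, -56, 139], [20, -54, 138], [-14, -54, 135], [21, -52, 139], [-17, -52, 142], [19, -51, 134], [18, -50, 143], [-15, -49, 140], [19, -48, 144], [-16, -47, 143], [-15, -47, 137], [20, -45, 138], [-19, -44, 143], [18, -43, 143], [-16, -42, 139], [21, -41, 142], [-15, -40, 144], [-15, -40, 140], [20, -38, 141], [-17, -37, 142], [-15, -37, 136], [17, -36, 144], [-17, -35, 145], [21, -34, 145], [-15, -33, 143], [-15, -32, 140], [17, -31, 144], [-17, -30, 144], [19, -29, 143], [-15, -29, 146], [19, -27, 146], [20, -26, 140], [-15, -26, 143]]
panel outer [-118.1 -117.6]
top 0
[]
panel outer [-120.  -119.8]
```

View pics/hook.png

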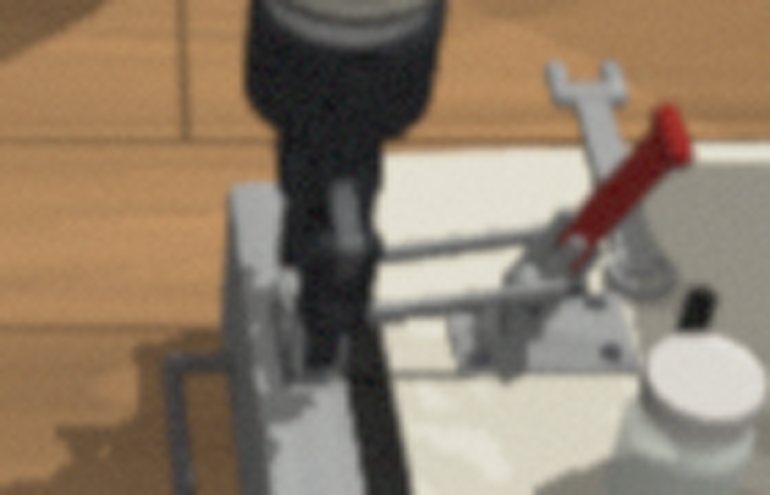

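The link-top line extrapolates to a pin height of about 130 at the keeper, which is consistent with the pin being under the lip and slipping slightly in the pads. I set it back down while drawing inward, release, and check from above.

Call:
step_arm([
  [[0,0,0.002,0,0.05],[0,0,0.0035,0,0.05],[0,0,0.0035,0,0.05],[0,0,0.0035,0,0.085],[0,0,0.0035,0,0.085],[0,0,0.0035,0,0.085],[0,0,0.0035,0,0.085]],
])

```text
t: 12.7
tcp_pos: [527.3, -62.5, 111.9]
eef_rot: [0.69, 0.724, 0.001, 0.0]
wrist_force: [-0.2, 0.4, -0.2]
finger_gap: 0.996
grip_force: 0.0
```

Call:
step_arm([
  [[0,0,-0.02,0,0.085],[0,0,-0.05,0,0.085],[0,0,-0.09,0,0.085],[0,0,-0.13,0,0.085],[0,0,-0.17,0,0.085],[0.02,0,-0.19,0,0.085],[0.05,0,-0.19,0,0.085],[0.05,0,-0.19,0,0.085]],
])

```text
t: 13.37
tcp_pos: [524.9, -6.6, 304.3]
eef_rot: [0.687, 0.727, 0.004, 0.001]
wrist_force: [0.1, 0.7, 0.4]
finger_gap: 0.999
grip_force: 0.0
```

```bash
python3 st.py; cat > kp.py <<'E'
from h import *
for n in("top","scene"):
    c=cap(n); M=mill(c["W"].reshape(-1,3))
    k=M[(M[:,2]>108)&(M[:,2]<160)&(M[:,1]>-125)&(M[:,1]<-70)&(abs(M[:,0])<32)]
    for lo,hi in((-32,-22),(-11,0),(0,11),(22,32)):
        q=k[(k[:,0]>lo)&(k[:,0]<hi)]; q=q[np.argsort(q[:,1])]; print(n,lo,hi,q[:,1:].round(0).astype(int).tolist())
    m=M[(abs(M[:,2]-100)<4)&(M[:,1]<-105)&(M[:,1]>-135)&(abs(M[:,0])<112)]; print("panel outer",np.percentile(m[:,1],[1,3]).round(1))
    if n=="top":
        p=px(c,[*(O-100*ey),130]).astype(int); a=c["pixels"][p[1]-25:p[1]+25,p[0]-35:p[0]+30,::-1]; cv2.imwrite("pics/kp.png",cv2.resize(a,None,fx=11,fy=11,interpolation=cv2.INTER_CUBIC))
E
python3 kp.py
```

```text
13.37 [  2.4 -32.6 304.3] F mill 0.2 0.7 0.4 0.999
red 41 [  4.  43. 215.] v~ 1.15
top -32 -22 [[-99, 133], [-99, 135], [-99, 131], [-98, 132], [-97, 134], [-96, 131], [-96, 133], [-96, 133], [-95, 136], [-94, 136], [-94, 133], [-94, 132], [-92, 133], [-92, 132], [-92, 130], [-91, 131]]
top -11 0 [[-108, 119], [-108, 120], [-108, 116], [-108, 118], [-108, 135], [-107, 132], [-107, 134], [-107, 129], [-104, 122], [-104, 122], [-104, 123], [-103, 120], [-103, 122], [-102, 123], [-101, 121], [-101, 123], [-101, 121], [-101, 122], [-100, 133], [-100, 130], [-100, 130], [-100, 131], [-98, 136], [-98, 132], [-98, 134], [-98, 135], [-98, 135], [-96, 135], [-96, 136], [-96, 136], [-95, 132], [-95, 133], [-94, 136], [-93, 135], [-93, 135], [-93, 135], [-93, 134], [-92, 139], [-91, 138], [-91, 140], [-91, 138], [-91, 137], [-90, 143], [-89, 138], [-89, 139], [-89, 137], [-89, 139], [-87, 139], [-87, 140], [-87, 139], [-86, 139], [-86, 138]]
top 0 11 [[-108, 115], [-108, 112], [-108, 133], [-108, 113], [-108, 131], [-108, 133], [-107, 131], [-106, 132], [-106, 133], [-105, 132], [-104, 122], [-
[... 1364 characters left out ...]
110], [-101, 120], [-101, 121], [-101, 117], [-101, 122], [-101, 110], [-100, 122], [-99, 121], [-99, 121], [-98, 121], [-98, 123], [-98, 110], [-97, 132], [-97, 135], [-97, 132], [-96, 111], [-95, 135], [-95, 134], [-94, 134], [-93, 136], [-92, 136], [-92, 134], [-91, 141], [-90, 136], [-90, 133], [-90, 137], [-90, 140], [-88, 139], [-88, 140], [-88, 130], [-87, 138], [-86, 137], [-86, 137], [-86, 133], [-86, 140], [-86, 131], [-85, 138]]
scene 22 32 [[-97, 132], [-97, 129], [-97, 132], [-97, 133], [-95, 135], [-95, 131], [-95, 134], [-95, 128], [-94, 125], [-93, 133], [-93, 136], [-92, 134], [-92, 128], [-92, 126], [-91, 134], [-90, 128], [-89, 131], [-89, 132]]
panel outer [-118.  -117.7]
```

View pics/kp.png

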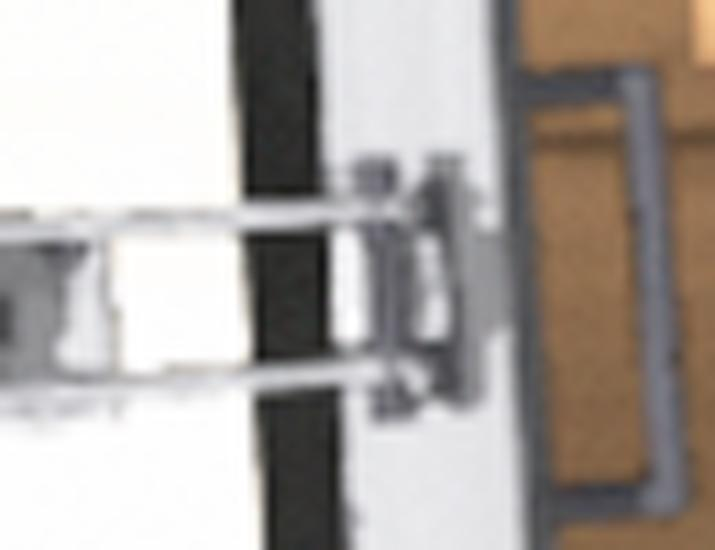

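The top view shows the pin (crop (395,290)) lying inside the channel with its inner edge under the lip, behind the outer wall at (455,290). Pin centre is y≈-95.2, z≈130, against a lip edge at y≈-92.3 and lip underside at ≈136, so it is hooked. Next is the lever, now at v≈1.15.

Call:
step_arm([
  [[0.01,-0.001,0,0,0.04],[0.0376,-0.002,0.02,0,0],[0.0376,-0.002,0.05,0,0],[0.0376,-0.002,0.08,0,0],[0.0376,-0.002,0.098,0,0],[0.0376,-0.002,0.098,0,0],[0.0376,-0.002,0.098,0,0],[0.0376,-0.002,0.098,0,0]],
])

```text
t: 14.18
tcp_pos: [520.6, 23.3, 204.3]
eef_rot: [0.691, 0.723, 0.001, 0.0]
wrist_force: [1.1, 0.5, 0.6]
finger_gap: 0.001
grip_force: 0.0
```

```bash
python3 st.py
```

```text
14.18 [ -0.6  -2.6 204.3] F mill 1.1 0.4 0.6 0.001
red 35 [  3.  43. 215.] v~ 1.15
```

Call:
step_arm([
  [[0.008,0,0.001,0,0],[0.014,0,0.002,0,0],[0.019,0,0.003,0,0],[0.022,0,0.004,0,0],[0.025,0,0.004,0,0],[0.028,0,0.004,0,0],[0.031,0,0.004,0,0]],
])

```text
t: 14.82
tcp_pos: [518.1, 52.6, 199.4]
eef_rot: [0.69, 0.723, -0.001, 0.001]
wrist_force: [0.6, -5.4, -0.6]
finger_gap: -0.002
grip_force: 1.9
```

```bash
python3 st.py
```

```text
14.82 [ -1.6  26.8 199.4] F mill 0.3 -5.4 -0.6 -0.002
red 28 [  6.  43. 210.] v~ 1.13
```

Call:
step_arm([
  [[0.003,0,0.002,0,0],[0.006,0,0.004,0,0],[0.009,0,0.0065,0,0],[0.0123,0,0.009,0,0],[0.015,0,0.0118,0,0],[0.018,0,0.0145,0,0],[0.018,0,0.0145,0,0]],
])

```text
t: 15.45
tcp_pos: [517.2, 73.0, 184.4]
eef_rot: [0.69, 0.724, -0.0, -0.0]
wrist_force: [-0.8, -2.3, 0.6]
finger_gap: -0.002
grip_force: 0.8
```

```bash
python3 st.py; python3 kp.py | grep -E "top 22|top 0|panel"
```

```text
15.45 [ -1.6  47.2 184.4] F mill -0.9 -2.2 0.6 -0.002
red 91 [  5.  51. 179.] v~ 0.81
top 0 11 [[-105, 128], [-105, 128], [-105, 123], [-105, 124], [-103, 134], [-103, 132], [-103, 132], [-103, 133], [-100, 125], [-100, 123], [-100, 124], [-99, 123], [-97, 122], [-97, 125], [-97, 122], [-97, 121], [-96, 132], [-96, 131], [-96, 132], [-95, 129], [-94, 137], [-94, 133], [-94, 136], [-94, 137], [-94, 132], [-92, 136], [-92, 138], [-92, 135], [-92, 135], [-91, 134], [-89, 136], [-89, 136], [-89, 135], [-89, 134], [-88, 141], [-87, 138], [-87, 139], [-87, 138], [-85, 139], [-85, 140], [-85, 138], [-85, 137]]
top 22 32 [[-95, 133], [-95, 132], [-95, 134], [-93, 135], [-93, 134], [-90, 135], [-90, 133], [-88, 135], [-88, 133]]
panel outer [-116.4 -116. ]
panel outer [-114.5 -114.2]
```

The drawer face has moved in 3.5 mm with the pin still under the lip, so I continue down the arc.

Call:
step_arm([
  [[0.0027,0,0.003,0,0],[0.0054,0,0.0062,0,0],[0.0078,0,0.0095,0,0],[0.01,0,0.0127,0,0],[0.012,0,0.016,0,0],[0.014,0,0.0196,0,0],[0.0157,0,0.0233,0,0],[0.0173,0,0.027,0,0],[0.0173,0,0.027,0,0]],
])

```text
t: 16.35
tcp_pos: [516.7, 90.5, 157.3]
eef_rot: [0.69, 0.724, 0.0, -0.0]
wrist_force: [-0.3, -0.7, 0.9]
finger_gap: -0.0
grip_force: 0.0
```

```bash
python3 st.py; python3 kp.py | grep -E "panel"
```

```text
16.35 [ -1.2  64.8 157.3] F mill -0.4 -0.7 0.9 -0.0
red 99 [  4.  59. 151.] v~ 0.4
panel outer [-114.1 -113.7]
panel outer [-112.2 -112.1]
```

Call:
step_arm([
  [[0.0012,0,0.0038,0,0],[0.0024,0,0.0076,0,0],[0.0034,0,0.0115,0,0],[0.0042,0,0.0155,0,0],[0.0047,0,0.0185,0,0],[0.005,0,0.021,0,0],[0.005,0,0.0235,0,0]],
])

```text
t: 17.08
tcp_pos: [516.3, 94.7, 134.1]
eef_rot: [0.69, 0.724, 0.0, -0.0]
wrist_force: [-0.2, 0.4, 0.5]
finger_gap: -0.004
grip_force: 0.2
```

```bash
python3 st.py; python3 kp.py | grep -E "panel"
```

```text
17.08 [ -1.4  69.  134.1] F mill -0.2 0.4 0.5 -0.004
red 56 [  2.  62. 134.] v~ 0.11
panel outer [-113.9 -113.6]
panel outer [-112.1 -111.8]
```

Call:
step_arm([
  [[0,0,0.0015,0,0],[0,0,0.003,0,0],[0,0,0.004,0,0],[0,0,0.004,0,0]],
])

```text
t: 17.57
tcp_pos: [516.2, 94.4, 130.4]
eef_rot: [0.69, 0.724, -0.0, -0.0]
wrist_force: [-0.6, 0.3, 0.2]
finger_gap: -0.001
grip_force: 0.0
```

```bash
python3 st.py
```

```text
17.57 [ -1.6  68.7 130.4] F mill -0.6 0.3 0.2 -0.001
red 33 [  2.  65. 130.] v~ 6.33
```

Call:
step_arm([
  [[0,0,0.001,0,0],[0,0,0.002,0,0],[0,0,0.003,0,0],[0,0,0.003,0,0]],
])

```text
t: 17.95
tcp_pos: [516.6, 94.5, 129.1]
eef_rot: [0.69, 0.723, -0.0, 0.001]
wrist_force: [-3.2, -1.3, 13.4]
finger_gap: 0.004
grip_force: 6.3
```

The lever meets a firm stop (13 N) at bar height ≈129, which means it is fully shut. I retreat and verify.

Call:
step_arm([
  [[0,0,-0.01,0,0],[0,0,-0.04,0,0],[0,0,-0.08,0,0],[0,0,-0.12,0,0],[0,0,-0.16,0,0],[-0.02,0,-0.19,0,0],[-0.05,0,-0.2,0,0],[-0.09,0,-0.2,0,0.04],[-0.13,0,-0.2,0,0.04],[-0.17,0,-0.2,0,0.04],[-0.21,0,-0.2,0,0.04],[-0.25,0,-0.2,0,0.04],[-0.25,0,-0.2,0,0.04]],
])

```text
t: 19.03
tcp_pos: [527.1, -166.2, 327.4]
eef_rot: [0.695, 0.719, -0.002, 0.002]
wrist_force: [0.8, -0.2, -0.9]
finger_gap: 0.468
grip_force: 0.0
```

```bash
python3 st.py; python3 kp.py|grep panel; python3 - <<'E'
from h import *
c=cap("scene");M=mill(c["W"]);P=c["pixels"].astype(int)
k=(P[...,0]>100)&(P[...,1]<65)&(P[...,2]<65)&(M[...,2]>110)&(M[...,1]>-20)&(M[...,1]<110)&(abs(M[...,0])<40)
w=M[k]; b=w[:,1]>60; print("red z near/far",w[~b].mean(0).round(1),w[b].mean(0).round(1),w[:,2].max())
cv2.imwrite("pics/fin.png",cv2.resize(P[90:240,230:410,::-1].astype(np.uint8),None,fx=4,fy=4,interpolation=cv2.INTER_CUBIC))
E
```

```text
19.03 [  -3.  -192.2  327.4] F mill 0.8 -0.3 -0.9 0.468
red 102 [  1.  62. 129.] v~ 6.31
red z near/far [  1.1  49.6 129.1] [1.000e-01 7.270e+01 1.284e+02] 131.58868952305826Traceback (most recent call last):
  File "kp.py", line 7, in <module>
    m=M[(abs(M[:,2]-100)<4)&(M[:,1]<-105)&(M[:,1]>-135)&(abs(M[:,0])<112)]; print("panel outer",np.percentile(m[:,1],[1,3]).round(1))
                                                                                                ~~~~~~~~~~~~~^^^^^^^^^^^^^^
    return _quantile_unchecked(
        a, q, axis, out, overwrite_input, method, keepdims, weights)
    return _ureduce(a,
                    func=_quantile_ureduce_func,
    ...<5 lines>...
                    overwrite_input=overwrite_input,
                    method=method)
    r = func(a, **kwargs)
    result = _quantile(arr,
                       quantiles=q,
    ...<2 lines>...
                       out=out,
                       weights=wgt)
    slices_having_nans = np.isnan(arr[-1, ...])
                                  ~~~^^^^^^^^^
IndexError: index -1 is out of bounds for axis 0 with size 0
```

View pics/fin.png

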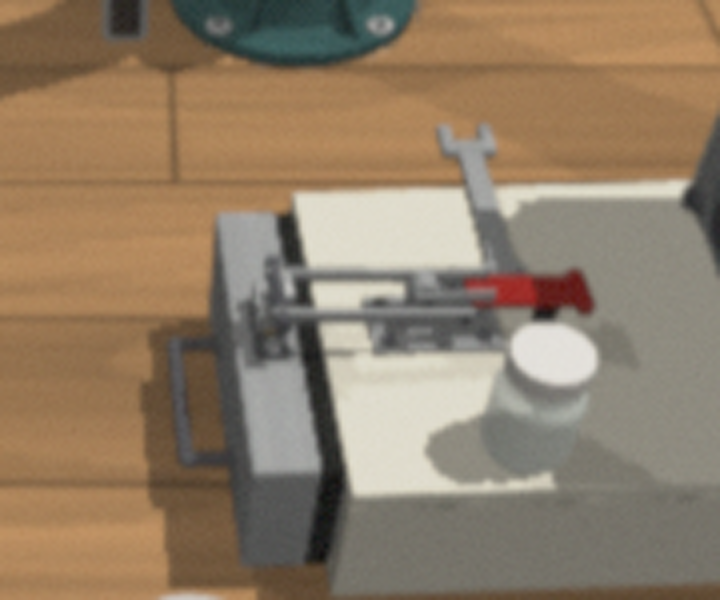

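The red lever lies flat at crop (530,290), z≈129. The loop runs straight to the keeper at (270,310) with the pin hooked. The drawer is tight on its seal, and the jar (545,400) and spanner are where they were. The arm is clear, so I hand the job in.

```bash
python3 -c "
from rig import robot
print(robot.job_done())"
```

```text
the job is handed in; nothing more can be done
None
```

The drawer is latched tight on its seal, with the loop hooked under the keeper's lip and the red lever snapped flat to its stop; nothing else was touched, the arm is clear, and measured wrist forces at each check stayed under 15 N, so I handed the job in at about 19 s.

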